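# Weigh a lopsided power-supply strip on a small bench scale

## Robot

A 6-joint arm with a two-finger parallel gripper is mounted at the origin on the work surface. World frame = base frame: x ahead of the robot, y to its left, z up, the work surface at z = 0. Lengths are in m, angles in rad, forces in N, time in s.
With the tool pointing down it reaches from about 0.35 to 0.975 m from the base axis. Payload 4.9 kg.
Tool frame: the origin (TCP) lies at the very end of the fingers, on their centre line; the grasp point (between the pads) lies 19 mm behind it; z points along the fingers, x is the direction in which the jaws open and shut, and the axes are right-handed (so a half turn about z gives the same grasp; the last joint's range is limited). The gripper opens to 85 mm and grips with 20 to 120 N. Pads are 22 mm wide; open, the fingers measure 114 mm over their backs; the gripper's body (76 mm by 85 mm) begins 54 mm behind the grasp point. The pads swing forward as they close: fully open they stand 13 mm farther back than shut.
Start: joints at [1.091, 0.053, 1.613, -0, 1.476, -0.119], TCP at [0.221, 0.585, 0.231] pointing down, gripper open.
Joint ranges: [-3.01, 3.01], [-1.01, 2.22], [0.06, 2.58], [-1.02, 4.17], [0.09, 2.62], [-3.14, 3.14]. Speed limits (rad/s): [2.57, 2.57, 3.14, 3.14, 3.14, 3.14].

## Interface

Orientations are given as a unit quaternion [w, x, y, z].
In Python, from plant import * gives the robot as it stands.
- The arm moves only by the shell command python3 -m inch 'ROWS'. ROWS is text: rows parted by semicolons, each of 7 numbers parted by spaces: the shift along the tool's x, y, z in m, then the turn, a rotation vector about the tool's x, y, z in rad, then the closure, from 0 (fully open) to 1 (shut). A call has 1 to 10 rows; each row shifts and turns the commanded pose from where the row before left it, along the tool's axes as they then stand; what a row does not reach is not made up. A row lasts 1/12 s, in which the tool goes at most 41.7 mm and 7.16 degrees, less where a joint would pass 70% of its speed; a pose out of reach is approached as far as the arm can. A call with a gripper value outside its range is refused whole. The fingers move at their own pace and stop on an object; the grip force is fixed at half the most. Time passes only in rows, so rows that do not move let the fingers close. It gives the time, the measured TCP pose, the force and the opening at its end, in the units of the state.
- state(): the state, without advancing time (a new reading comes with each control period).
- grab_frame(name): name is "side" or "top" or "wrist"; returns the picture (420x560x3 uint8, blue, green, red); there is no depth.
- camera_info(name): a dict with "vertical_fov" (degrees; the focal length in pixels is half the picture's height over the tangent of half this angle, whatever the lens; pixels are square), "cx", "cy" (the principal point, pixels), "origin" and "rotation" of the camera in the world. Camera axes: x right, y down, z forward; pixel columns grow to the right and rows downward; lengths in m; the calibration is good to about 2 mm. A picture is of the moment at which its call begins: read the wrist's pose just before it. camera_info takes no time and is no camera call; for the wrist camera it gives the pose at the moment of the call.
- job_done(): hands the job in, once; it reports no verdict.
The state is a dict: "time": time; "joint_pos": joint angles; "joint_vel": joint speeds; "joint_efforts": joint torques, N m; "tool_pos": TCP position; "tool_rot": TCP orientation; "contact_force": force on the tool from outside, world axes, zero at the start; "ft_torque": the same for the moment, N m; "gripper_width": opening from 0.0 (shut) to 1.0 (fully open).
Only numpy, scipy, OpenCV 4.12 (cv2) and the standard library are available. Lean on these libraries where they do the work, as an engineer would, in place of code of your own. Each camera call takes 0.05 s, during which the arm holds its last target.

## Task

Press the zero key of the empty scale. Then pick up the long power-supply strip near its balance point (try a low lift, and if one end hangs, put it down and shift your grip), carry it level and well clear of the bench without letting it dangle, and lay it gently across the scale's small pan so that it rests level on the pan alone when you let go. Leave the other things on the bench where they are.

Things in the scene. Friction and masses are not known exactly. Their poses are not given: they have to be found in the camera images.
- psu_mid (a point): The loose power-supply strip to be weighed: open-topped bare aluminium U-channel 400 mm long, 46 mm wide over its straight side walls, 36 mm tall (walls 2 mm thick), green circuit board along its middle, iron transformer in one end, black module in the other. This point: half-way along, mid-width, 18 mm above its underside; x axis along it towards the transformer, z up.
- transformer_mid (a point): Centre of the transformer (56 mm long, 38 mm wide, 46 mm tall; its top is 48 mm above the channel's underside), fixed in the channel 168 mm from the middle. The heavier end.
- module_mid (a point): Centre of the black potted module (62 x 38 x 31 mm, below the tops of the channel's walls), fixed in the channel at the other end, 166 mm from the middle. How much it weighs cannot be seen.
- psu: The same strip; origin at the centre of its underside, same axes. From x = -130 to +138 mm nothing rises above its walls: grip there across the 46 mm, from above. Greasy metal, friction about 0.3; weighs 0.55 to 0.9 kg. Balance point: towards the transformer, 15 to 110 mm from the middle, differing from unit to unit. A firm grip hides an imbalance: 20 N lets it tilt when some 18 mm off, 40 N only at some 38 mm.
- scale: Precision scale, fixed to the bench: flat grey housing 210 mm deep (x), 160 mm wide (y), top 38 mm above the bench. Origin on the bench under its middle; its x axis points from the key and display at its front to the pan at its rear.
- pan: The scale's raised square steel pan, 52 x 52 mm, sides along the scale's axes, 4 mm thick, on a thin stem. Origin at the centre of its top face, 55 mm above the bench, 40 mm behind the scale's middle; same axes as the scale. It does not move.
- zero_key (a joint): Travel of the scale's zero key: 0 up, 0.004 m fully down; springs back. Pressing it fully takes about 4 N; it counts from 2.5 mm.
- zero_key_top (a point): Centre of the top face of the zero key, a white rectangular key 24 mm (scale's x) by 30 mm (scale's y) on the scale's front panel, beside the display; its top is 44 mm above the bench; pressed straight down.
- screwdriver_mid (a point): Screwdriver, 160 mm long, lying beside the strip; to be left alone.
- tweezers: Steel tweezers, 120 mm long, lying beside the scale; to be left alone.
- solder_reel: Reel of solder wire, 56 mm across, 38 mm high, beyond the work area; to be left alone.
- flux_jar: Small amber jar, 42 mm across, 46 mm high; to be left alone.
- side_cutters: Side cutters, about 130 mm long, lying near the robot; to be left alone.
- multimeter: Hand multimeter, 150 x 76 mm, 43 mm high, lying on its back; to be left alone.
- screw_tray: Low white tray with screws, 85 x 130 mm, 28 mm high; to be left alone.

How it is judged:
On the way, in this order (a step that is already met when the one before it is completed fails the run):
1. the zero key is pressed while the strip is not on the scale (value of joint zero_key above 0.0025 m and contact force between psu and scale below 0.1 N), for 0.05 s.
2. the strip is held clear of the bench and level (within 4 degrees): its middle at least 30 mm above where it stood (height (world z) of psu_mid above 0.048 m and angle between psu's own z axis and vertical below 0.07 rad and contact force between psu and the fingers above 1 N and contact force between psu and scale below 0.1 N), for 0.5 s.
At the end, for the whole second after the job is handed in: The strip rests on the scale's pan alone, upright and level within about 1.7 degrees, its underside at the height of the pan's top within 3 mm, at rest and let go; the zero key is up again (z of psu in the frame of pan between -0.003 and 0.003 m and angle between psu's own z axis and vertical below 0.03 rad and contact force between psu and pan above 4 N and linear speed of psu below 0.01 m/s and angular speed of psu below 0.05 rad/s and value of joint zero_key below 0.0015 m); the robot touches nothing.
It fails at once if the strip is tipped by more than 20 degrees (angle between psu's own z axis and vertical above 0.35 rad).
It fails at once if the strip is dropped or pressed hard on the scale (over 60 N) (contact force between psu and scale above 60 N).
It fails at once if another thing on the bench is shifted by more than 20 mm (distance of any of screwdriver_mid, tweezers, solder_reel, flux_jar, side_cutters, multimeter, screw_tray from where it was at the start of the episode above 0.02 m).
It also fails if it takes over 72 s, if anything falls off the work surface, if the arm or the gripper's body presses on something with over 40 N, if the wrist force passes 120 N, or if a joint passes its speed limit or range.

## Working session

There is one attempt and no reset: what is moved stays moved. The work goes in short steps, Python scripts to look and compute and a shell command to move; the robot and the scene stay as the last step left them, time stands still between calls to the robot, and variables do not carry over. Pictures are saved under pics/ and viewed, and the job is handed in when it is done.

```bash
mkdir -p pics; ls
python3 - <<'E'
from plant import *
import cv2
print(state())
for n in("top","side"):
    i=camera_info(n);print(n,i)
    cv2.imwrite(f"pics/{n}0.png",grab_frame(n))
E
```

```text
pics
{'time': 0.0, 'joint_pos': array([ 1.09101185e+00,  5.33624793e-02,  1.61427646e+00,  9.06133930e-07,
        1.47600930e+00, -1.19013528e-01]), 'joint_vel': array([-7.57714594e-04,  1.02653253e-03, -2.28790735e-03, -3.41367525e-04,
       -6.37195495e-04,  2.53439566e-05]), 'joint_efforts': array([ 7.62170221e-04, -3.93694603e+01, -3.70170665e+01, -7.22756749e-05,
        7.12246154e-03, -2.13314721e-06]), 'tool_pos': array([0.22034223, 0.58421064, 0.23007002]), 'tool_rot': array([ 4.79673244e-04,  8.22494470e-01,  5.68772178e-01, -9.08990487e-04]), 'contact_force': array([0.69847586, 0.85321618, 0.19046469]), 'ft_torque': array([ 0.02912521, -0.04449782,  0.00285789]), 'gripper_width': 0.9996107560196871}
top {'vertical_fov': 53.88225327731029, 'cx': 281.6657740538703, 'cy': 214.794486818388, 'origin': array([ 0.39527469, -0.01043985,  1.06571692]), 'rotation': array([-0.06287236,  0.70843542, -0.70037235,  0.06037293])}
side {'vertical_fov': 51.37684522827637, 'cx': 281.01122824057, 'cy': 208.55844563759533, 'origin': array([ 0.31555507, -0.79176703,  0.74752951]), 'rotation': array([-0.42103518,  0.8942522 , -0.13754449,  0.06421753])}
```

View pics/top0.png

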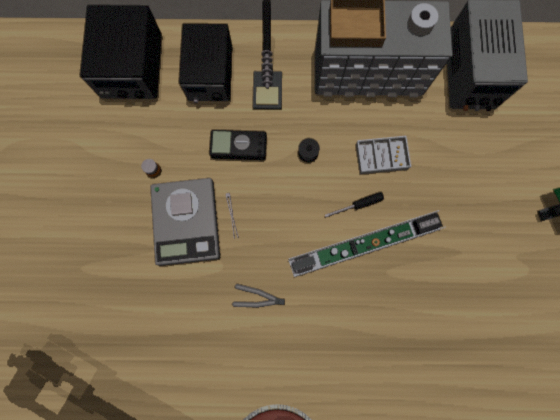

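View pics/side0.png

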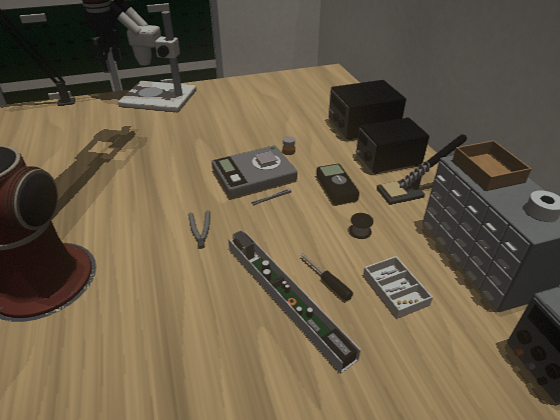

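The top view has the scale at (185,222), its zero key at (202,246) and its pan at (181,204). The strip runs from (291,268) at the transformer end to (441,220). I'll zoom in on both.

```bash
cat > h.py <<'E'
import numpy as np, cv2
from scipy.spatial.transform import Rotation as R
from plant import *
def rot(q): q=np.array(q); return R.from_quat(q[[1,2,3,0]])
def ray(ci,u,v,z):
    f=210/np.tan(np.radians(ci['vertical_fov'])/2)
    d=rot(ci['rotation']).apply([(u-ci['cx'])/f,(v-ci['cy'])/f,1])
    o=np.array(ci['origin']); return o+d*(z-o[2])/d[2]
def proj(ci,p):
    f=210/np.tan(np.radians(ci['vertical_fov'])/2)
    c=rot(ci['rotation']).inv().apply(np.array(p)-ci['origin'])
    return c[0]/c[2]*f+ci['cx'],c[1]/c[2]*f+ci['cy']
E
python3 - <<'E'
from h import *
im=cv2.imread("pics/top0.png")
cv2.imwrite("pics/a.png",cv2.resize(im[170:275,140:225],None,fx=5,fy=5,interpolation=cv2.INTER_CUBIC))
cv2.imwrite("pics/b.png",cv2.resize(im[185:285,280:450],None,fx=4.5,fy=4.5,interpolation=cv2.INTER_CUBIC))
print(camera_info("wrist"))
ci=camera_info("top")
for n,u,v,z in [("key",202,246,.044),("pan",181,204,.055),("tr",305,263,.048),("mod",430,222,.036)]: print(n,ray(ci,u,v,z))
E
```

```text
{'vertical_fov': 67.48352650785604, 'cx': 278.6695851273587, 'cy': 206.6639610904132, 'origin': array([0.14850745, 0.61167509, 0.37315858]), 'rotation': array([0.1268848 , 0.8123131 , 0.56250853, 0.08736035])}
key [0.49462543 0.19081365 0.044     ]
pan [0.59799753 0.24585004 0.055     ]
tr [ 0.45539644 -0.06434522  0.048     ]
mod [ 0.56255641 -0.3797811   0.036     ]
```

View pics/a.png

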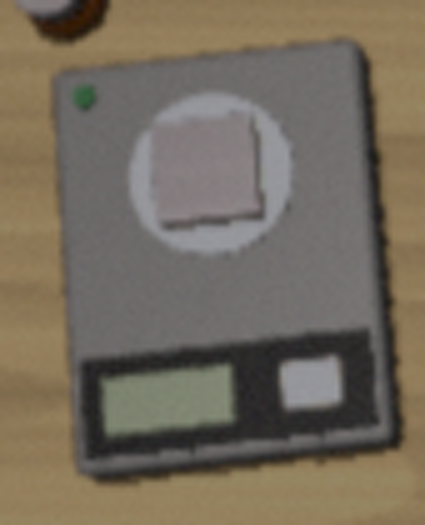

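View pics/b.png

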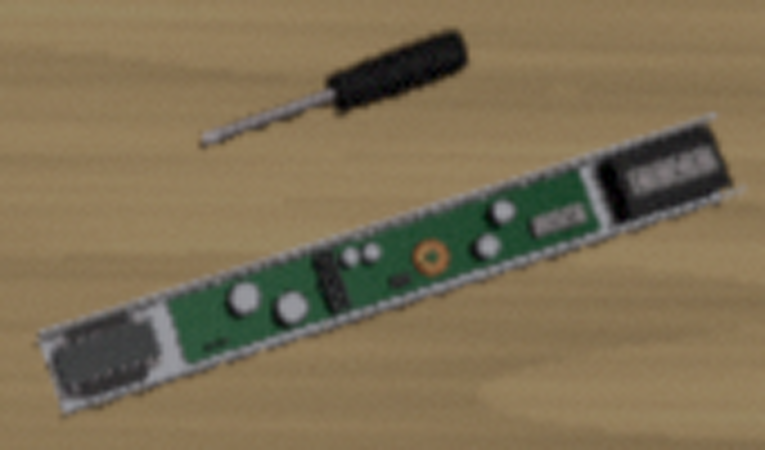

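```bash
cat >> h.py <<'E'
def plan(target,yaw_x=None):
    """print shift in tool axes & turn about tool z so tool x axis points at world yaw (mod 180)"""
    s=state(); T=rot(s['tool_rot']); d=T.inv().apply(np.array(target)-s['tool_pos'])
    M=T.as_matrix(); cur=np.arctan2(M[1,0],M[0,0])
    print('pos',s['tool_pos'].round(4),'yaw',np.degrees(cur).round(2),'tilt z',M[:,2].round(4),'shift',d.round(4))
    if yaw_x is not None:
        dy=(yaw_x-cur+np.pi/2)%np.pi-np.pi/2
        Tn=R.from_euler('z',dy)*T
        # ideal vertical
        y=cur+dy; I=R.from_matrix(np.array([[np.cos(y),np.sin(y),0],[np.sin(y),-np.cos(y),0],[0,0,-1]]))
        print('turn',(T.inv()*I).as_rotvec().round(4),'joint6',s['joint_pos'][5].round(3))
        print('shift in turned frame',I.inv().apply(np.array(target)-s['tool_pos']).round(4))
E
python3 - <<'E'
from h import *
ci=camera_info("top")
A=lambda x,y,z: ray(ci,x/5+140-.4,y/5+170-.4,z)
B=lambda x,y,z: ray(ci,x/4.5+280-.39,y/4.5+185-.39,z)
print("key",A(311,384,.044))
p=[A(x,y,.055) for x,y in((152,120),(257,112),(262,215),(163,223))]
print("pan",np.mean(p,0),[np.linalg.norm(p[i]-p[i-1]) for i in range(4)])
c=[B(x,y,.036) for x,y in((40,335),(65,412),(738,190),(712,118))]
l=(c[0]+c[1])/2; r=(c[2]+c[3])/2
print("strip",l,r,(l+r)/2,np.linalg.norm(l-r),np.linalg.norm(c[0]-c[1]),np.linalg.norm(c[3]-c[2]))
h=[A(x,y,.038) for x,y in((57,72),(360,42),(395,435),(80,465))]
print("housing",np.round(h,3))
plan([.4946,.1908,.12],0)
E
```

```text
key [0.49362668 0.19126472 0.044     ]
pan [0.60041465 0.2452321  0.055     ] [np.float64(0.05308097664100753), np.float64(0.05270513104507273), np.float64(0.052739432462741445), np.float64(0.04926532322171092)]
strip [ 0.4444384  -0.03102391  0.036     ] [ 0.57102883 -0.40719984  0.036     ] [ 0.50773362 -0.21911188  0.036     ] 0.39690485587752344 0.044188467659190246 0.04261286424058967
housing [[0.653 0.33  0.038]
 [0.67  0.175 0.038]
 [0.469 0.15  0.038]
 [0.453 0.305 0.038]]
pos [0.2204 0.5843 0.2302] yaw 69.33 tilt z [-9.0e-04 -1.7e-03 -1.0e+00] shift [-0.2711  0.3955  0.1106]
turn [9.00e-04 1.70e-03 1.21e+00] joint6 -0.119
shift in turned frame [0.2742 0.3935 0.1102]
```

```bash
python3 -m inch '-0.019 0.028 0 0 0 0 1;-0.019 0.028 0 0 0 0 1;-0.019 0.028 0 0 0 0 1;-0.019 0.028 0 0 0 0 1;-0.019 0.028 0 0 0 0 1;-0.019 0.028 0 0 0 0 1;-0.019 0.028 0 0 0 0 1;-0.019 0.028 0 0 0 0 1;-0.019 0.028 0 0 0 0 1;-0.019 0.028 0 0 0 0 1'; python3 -m inch '0 0 0 0 0 0.11 1;0 0 0 0 0 0.11 1;0 0 0 0 0 0.11 1;0 0 0 0 0 0.11 1;0 0 0 0 0 0.11 1;0 0 0 0 0 0.11 1;0 0 0 0 0 0.11 1;0 0 0 0 0 0.11 1;0 0 0 0 0 0 1'
python3 - <<'E'
from h import *
plan([.4936,.1913,.12],np.radians(18.6))
ci=camera_info("wrist"); cv2.imwrite("pics/w1.png",grab_frame("wrist")); print(ci['origin'], proj(ci,[.4936,.1913,.044]),proj(ci,[.600,.245,.055]))
E
```

```text
time: 0.93
tool_pos: [0.4159, 0.3065, 0.2308]
tool_rot: [-0.0, 0.822, 0.569, -0.0]
contact_force: [0.6, 0.3, -0.4]
gripper_width: -0.001
time: 1.68
tool_pos: [0.4152, 0.308, 0.2307]
tool_rot: [0.0, 0.987, 0.163, -0.0]
contact_force: [-0.1, 0.1, 0.1]
gripper_width: -0.001
pos [0.4152 0.308  0.2307] yaw 18.81 tilt z [-9.e-04 -5.e-04 -1.e+00] shift [0.0367 0.1357 0.1107]
turn [0.0002 0.001  0.0037] joint6 0.166
shift in turned frame [0.0371 0.1356 0.1107]
[0.39128062 0.38158909 0.37367547] (np.float64(308.10935973131404), np.float64(291.9522475968506)) (np.float64(411.51034309763133), np.float64(285.0065926503972))
```

View pics/w1.png

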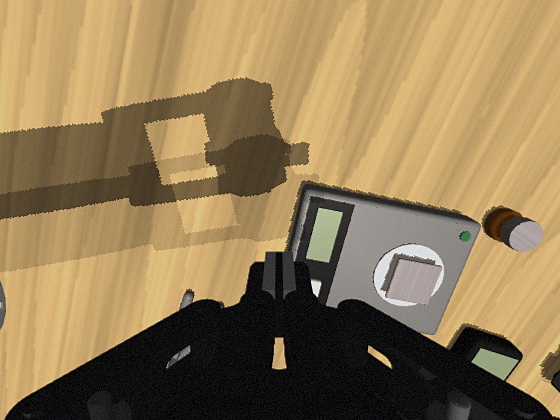

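The wrist view shows the pan at about (414,282), against (411,285) predicted, so the calibration agrees to about 3 mm. The key is partly hidden at (316,288). Next I go over the key and press it.

```bash
python3 -m inch '0.009 0.034 0 0 0 0 1;0.009 0.034 0 0 0 0 1;0.009 0.034 0 0 0 0 1;0.009 0.034 0 0 0 0 1;0 0 0.035 0 0 0 1;0 0 0.035 0 0 0 1;0 0 0.035 0 0 0 1;0 0 0.035 0 0 0 1;0 0 0.03 0 0 0 1;0 0 0 0 0 0 1';  python3 - <<'E'
from h import *
plan([.4936,.1913,.044])
cv2.imwrite("pics/s2.png",cv2.resize(grab_frame("side")[100:240,180:340],None,fx=4,fy=4))
E
```

```text
time: 2.57
tool_pos: [0.488, 0.1897, 0.0538]
tool_rot: [0.0, 0.986, 0.165, -0.007]
contact_force: [-0.8, 0.3, -0.3]
gripper_width: -0.002
pos [0.488  0.1897 0.0538] yaw 19.04 tilt z [-0.0136 -0.0032 -0.9999] shift [0.006  0.0003 0.0098]
```

View pics/s2.png

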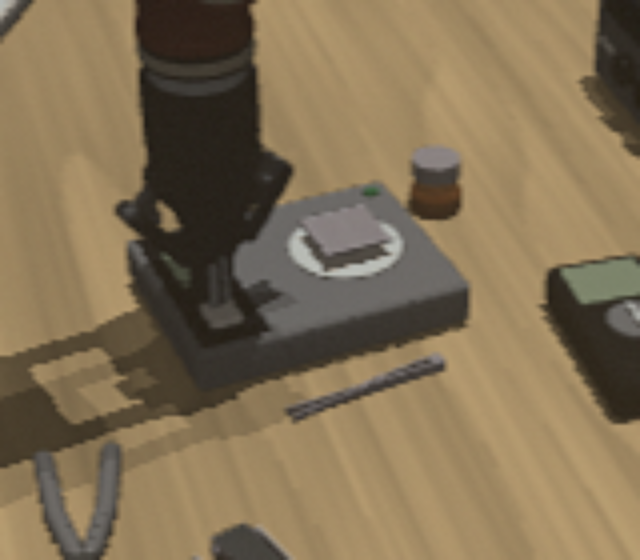

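The fingertips stand just above the white key at (215,315) in the crop.

```bash
python3 -m inch '0.005 0 0 0 0 0 1;0 0 0.005 0 0 0 1;0 0 0.003 0 0 0 1;0 0 0.002 0 0 0 1;0 0 0.002 0 0 0 1;0 0 0 0 0 0 1;0 0 0 0 0 0 1'
```

```text
time: 3.2
tool_pos: [0.4984, 0.1928, 0.0495]
tool_rot: [-0.0, 0.986, 0.164, 0.0]
contact_force: [1.0, -0.7, 0.7]
gripper_width: -0.0
```

```bash
python3 -m inch '-0.004 0 0 0 0 0 1;0 0 0.003 0 0 0 1;0 0 0.002 0 0 0 1;0 0 0.002 0 0 0 1;0 0 0 0 0 0 1;0 0 0 0 0 0 1'
```

```text
time: 3.7
tool_pos: [0.4944, 0.1914, 0.0423]
tool_rot: [0.0, 0.986, 0.164, -0.0]
contact_force: [-1.6, -0.8, 2.3]
gripper_width: -0.001
```

```bash
python3 -m inch '0 0 0.001 0 0 0 1;0 0 0.001 0 0 0 1;0 0 0.001 0 0 0 1;0 0 0 0 0 0 1;0 0 0 0 0 0 1'
```

```text
time: 4.12
tool_pos: [0.4946, 0.1915, 0.04]
tool_rot: [0.0, 0.986, 0.164, -0.0]
contact_force: [-3.6, -0.9, 8.1]
gripper_width: 0.001
```

Key fully pressed: 8 N with the tip at z 0.040. I lift off and fly to the strip, opening the gripper.

```bash
python3 -m inch '0 0 -0.02 0 0 0 1;0 0 -0.04 0 0 0 1;0 0 -0.04 0 0 0 1;0 0 -0.04 0 0 0 0;0 0 -0.04 0 0 0 0'; python3 -m inch '-0.012 0.033 0 0 0 0 0;-0.012 0.033 0 0 0 0 0;-0.012 0.033 0 0 0 0 0;-0.012 0.033 0 0 0 0 0;-0.012 0.033 0 0 0 0 0;-0.012 0.033 0 0 0 0 0;-0.012 0.033 0 0 0 0 0;-0.012 0.033 0 0 0 0 0;-0.012 0.033 0 0 0 0 0;0 0 0 0 0 0 0';python3 -m inch '0 0 0 0 0 0 0;0 0 0 0 0 0 0'
python3 - <<'E'
from h import *
plan([.4886,-.1622,.02],np.radians(18.6))
ci=camera_info("wrist"); cv2.imwrite("pics/w3.png",grab_frame("wrist"));cv2.imwrite("pics/t3.png",grab_frame("top"))
m=np.array([.5077,-.2191,0]);d=np.array([-.319,.948,0])
for s in(-200,0,60,138,200): print(s,proj(ci,m+d*s/1000+[0,0,.036]))
E
```

```text
time: 4.53
tool_pos: [0.4944, 0.1914, 0.2207]
tool_rot: [-0.0, 0.986, 0.164, 0.0]
contact_force: [0.1, 0.6, -1.0]
gripper_width: 0.27
time: 5.37
tool_pos: [0.4884, -0.1295, 0.2191]
tool_rot: [0.001, 0.987, 0.161, -0.0]
contact_force: [-0.3, -0.5, 0.4]
gripper_width: 0.996
time: 5.53
tool_pos: [0.4887, -0.1242, 0.2189]
tool_rot: [-0.0, 0.986, 0.164, 0.0]
contact_force: [-0.7, 0.0, 0.3]
gripper_width: 1.002
pos [ 0.4887 -0.1242  0.2189] yaw 18.88 tilt z [-1.e-04  7.e-04 -1.e+00] shift [-0.0124  0.0361  0.1989]
turn [-0.0007 -0.0001  0.0049] joint6 -0.727
shift in turned frame [-0.0122  0.036   0.1989]
-200 (np.float64(267.41906884879035), np.float64(397.1400441016061))
0 (np.float64(266.61102678808436), np.float64(263.94860248028806))
60 (np.float64(266.31315671402746), np.float64(214.8499892907475))
138 (np.float64(265.87544097103387), np.float64(142.70029106994085))
200 (np.float64(265.47863197931133), np.float64(77.29334726599228))
```

View pics/w3.png

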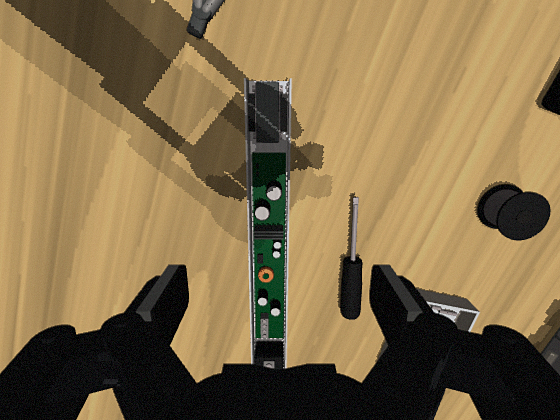

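View pics/t3.png

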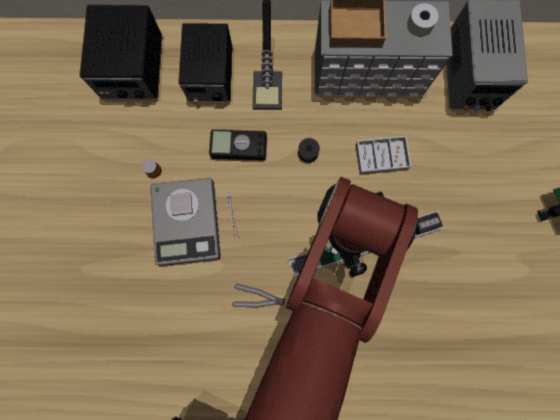

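In the wrist view the strip's axis is at u≈269, about 2.5 px right of the prediction. The transformer end is at v≈80 against 77 predicted. I'll shift 2 mm that way, descend about 60 mm from the middle, and grip.

```bash
python3 -m inch '-0.005 0.018 0 0 0 0 0;-0.005 0.018 0 0 0 0 0;0 0 0.035 0 0 0 0;0 0 0.035 0 0 0 0;0 0 0.035 0 0 0 0;0 0 0.035 0 0 0 0;0 0 0.03 0 0 0 0;0 0 0 0 0 0 0;0 0 0 0 0 0 0'
python3 - <<'E'
from h import *
plan([.4886+.0019,-.1622+.0006,.005],np.radians(18.6))
cv2.imwrite("pics/w4.png",grab_frame("wrist"))
E
```

```text
time: 6.38
tool_pos: [0.4898, -0.1601, 0.0479]
tool_rot: [-0.001, 0.986, 0.165, -0.002]
contact_force: [0.2, -0.6, 0.6]
gripper_width: 1.0
pos [ 0.4898 -0.1601  0.0479] yaw 19.01 tilt z [-0.0037  0.0019 -1.    ] shift [0.0003 0.0018 0.0429]
turn [-0.003   0.0029  0.0072] joint6 -0.792
shift in turned frame [0.0002 0.0017 0.0429]
```

View pics/w4.png

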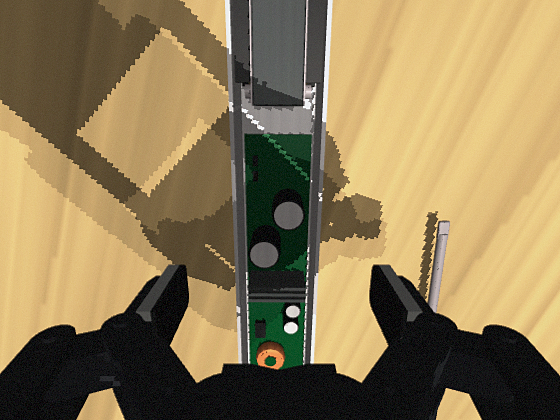

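The fingers straddle the strip centrally: walls at u 236 and 316, fingers at 187 and 372. The screwdriver blade, at (440,230), is well outside them.

```bash
python3 -m inch '0 0 0.02 0 0 0 0;0 0 0.015 0 0 0 0;0 0 0.007 0 0 0 0;0 0 0 0 0 0 0;0 0 0 0 0 0 0';python3 -m inch '0 0 0 0 0 0 1;0 0 0 0 0 0 1;0 0 0 0 0 0 1;0 0 0 0 0 0 1;0 0 0 0 0 0 1;0 0 0 0 0 0 1;0 0 0 0 0 0 1;0 0 0 0 0 0 1;0 0 0 0 0 0 1;0 0 0 0 0 0 1'
python3 - <<'E'
from h import *
s=state();print(s['tool_pos'],s['contact_force'],s['ft_torque'])
E
```

```text
time: 6.85
tool_pos: [0.4922, -0.1622, 0.0091]
tool_rot: [0.001, 0.986, 0.164, 0.001]
contact_force: [-0.1, -0.1, 0.1]
gripper_width: 1.002
time: 7.68
tool_pos: [0.4912, -0.1623, 0.0084]
tool_rot: [0.0, 0.986, 0.164, 0.0]
contact_force: [-2.2, 0.7, 5.5]
gripper_width: 0.526
[ 0.49123999 -0.16226544  0.00838432] [-2.15063542  0.71533285  5.46990851] [-0.06634492  0.51501741 -0.06740563]
```

```bash
python3 -m inch '0 0 -0.003 0 0 0 1;0 0 -0.004 0 0 0 1;0 0 -0.005 0 0 0 1;0 0 0 0 0 0 1;0 0 0 0 0 0 1;0 0 0 0 0 0 1;0 0 0 0 0 0 1'
python3 - <<'E'
from h import *
F=[];M=[]
for i in range(4):
    s=state();F.append(s['contact_force']);M.append(s['ft_torque']);im=grab_frame("side")
F=np.mean(F,0);M=np.mean(M,0);print(s['tool_pos'],F,M)
# r x F, F=(0,0,-W): Mx=-ry W ; My= rx W
W=-F[2]; r=np.array([M[1],-M[0]])/W; print('offset',r,'along strip',r@[-.319,.948],'across',r@[.948,.319])
cv2.imwrite("pics/s5.png",cv2.resize(im[180:400,180:400],None,fx=2.7,fy=2.7))
cv2.imwrite("pics/w5.png",grab_frame("wrist"))
E
```

```text
time: 8.27
tool_pos: [0.4904, -0.1616, 0.0188]
tool_rot: [-0.0, 0.986, 0.164, -0.0]
contact_force: [1.0, 0.4, -7.3]
gripper_width: 0.527
[ 0.49070268 -0.16172746  0.0190507 ] [ 0.36572103  0.27074267 -7.69557864] [0.27286199 0.07485887 0.01938736]
offset [ 0.00972752 -0.03545698] along strip -0.0367162967689489 across -0.0020890916623622145
```

View pics/s5.png

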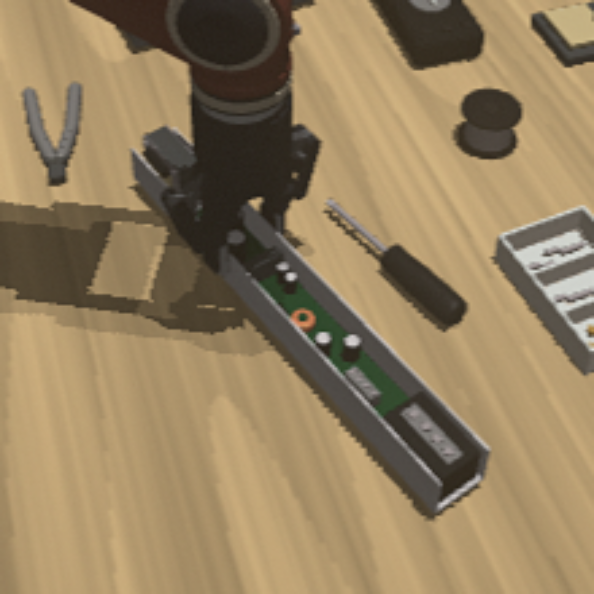

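View pics/w5.png

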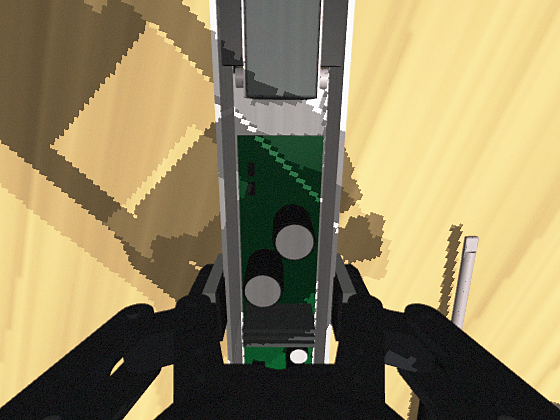

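The side and wrist views show the strip lifted, with the module end hanging slightly. The torque puts the balance point about 37 mm towards the module (W ≈ 7.7 N). I'll set it down and shift the grip.

```bash
python3 -m inch '0 0 0.004 0 0 0 1;0 0 0.004 0 0 0 1;0 0 0.003 0 0 0 1;0 0 0 0 0 0 1;0 0 0 0 0 0 0;0 0 0 0 0 0 0;0 0 0 0 0 0 0;0 0 0 0 0 0 0;0 0 0 0 0 0 0'; python3 -m inch '0 0.01 0 0 0 0 0;0 0.014 0 0 0 0 0;0 0.013 0 0 0 0 0;0 0 0 0 0 0 0;0 0 0 0 0 0 0'
python3 - <<'E'
from h import *
plan([.4912+.0118,-.1623-.0351,.008],np.radians(18.6))
cv2.imwrite("pics/w6.png",grab_frame("wrist"))
E
```

```text
time: 9.27
tool_pos: [0.4915, -0.1621, 0.009]
tool_rot: [0.0, 0.986, 0.164, 0.001]
contact_force: [-0.2, 0.5, -0.9]
gripper_width: 1.0
time: 9.68
tool_pos: [0.5033, -0.1982, 0.0085]
tool_rot: [0.0, 0.987, 0.163, 0.0]
contact_force: [-0.7, 0.8, 0.0]
gripper_width: 1.001
pos [ 0.5033 -0.1982  0.0085] yaw 18.8 tilt z [ 4.e-04 -1.e-04 -1.e+00] shift [-0.0001 -0.0008  0.0005]
turn [ 0.0002 -0.0003  0.0036] joint6 -0.841
shift in turned frame [-0.0001 -0.0008  0.0005]
```

View pics/w6.png

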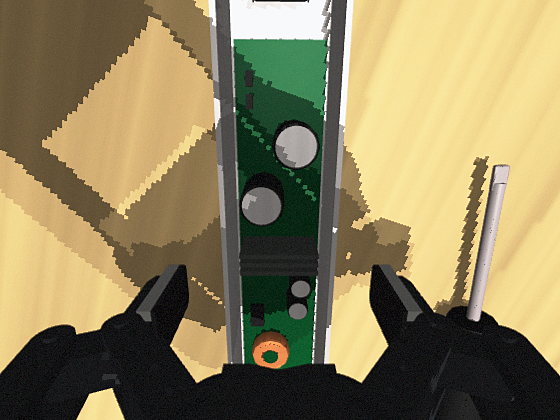

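The gripper has shifted 37 mm along the strip, still centred and clear of the screwdriver. I grip and try another low lift.

```bash
python3 -m inch '0 0 0 0 0 0 1;0 0 0 0 0 0 1;0 0 0 0 0 0 1;0 0 0 0 0 0 1;0 0 0 0 0 0 1;0 0 0 0 0 0 1;0 0 0 0 0 0 1;0 0 0 0 0 0 1;0 0 0 0 0 0 1;0 0 0 0 0 0 1';python3 -m inch '0 0 -0.003 0 0 0 1;0 0 -0.005 0 0 0 1;0 0 -0.006 0 0 0 1;0 0 0 0 0 0 1;0 0 0 0 0 0 1;0 0 0 0 0 0 1;0 0 0 0 0 0 1'
python3 - <<'E'
from h import *
F=[];M=[]
for i in range(6):
    s=state();F.append(s['contact_force']);M.append(s['ft_torque']);im=grab_frame("side")
F=np.mean(F,0);M=np.mean(M,0);print(s['tool_pos'],F,M)
W=-F[2]; r=np.array([M[1],-M[0]])/W; print('offset',r,'along strip',r@[-.319,.948],'across',r@[.948,.319])
cv2.imwrite("pics/s7.png",cv2.resize(im[180:400,180:400],None,fx=2.7,fy=2.7))
E
```

```text
time: 10.57
tool_pos: [0.5028, -0.1965, 0.0084]
tool_rot: [-0.0, 0.986, 0.164, -0.0]
contact_force: [-2.1, 2.6, 4.4]
gripper_width: 0.523
time: 11.15
tool_pos: [0.5025, -0.1967, 0.0219]
tool_rot: [-0.0, 0.986, 0.164, -0.0]
contact_force: [0.4, -0.2, -7.1]
gripper_width: 0.53
[ 0.50275585 -0.19674786  0.02212095] [ 0.2613493   0.10100521 -7.67278802] [0.01508288 0.01379342 0.00078116]
offset [ 0.00179771 -0.00196576] along strip -0.002437010917471654 across 0.0010771472396534734
```

View pics/s7.png

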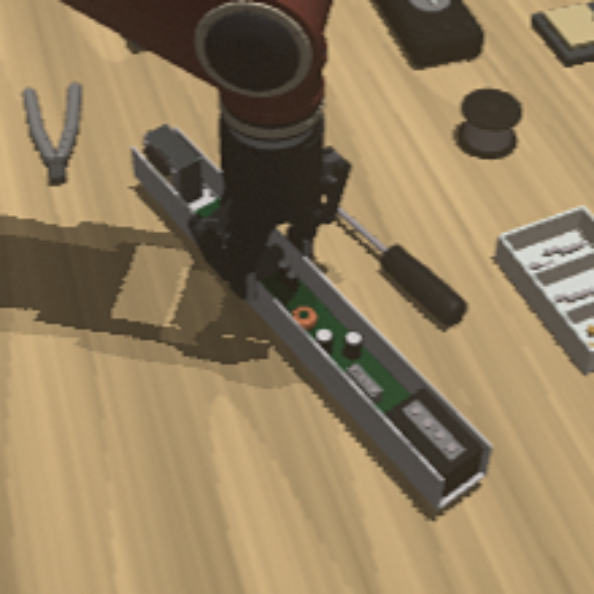

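Balanced: the remaining offset is about 2 mm and the strip looks level. Now I lift it high.

```bash
python3 -m inch '0 0 -0.005 0 0 0 1;0 0 -0.012 0 0 0 1;0 0 -0.018 0 0 0 1;0 0 -0.02 0 0 0 1;0 0 -0.02 0 0 0 1;0 0 -0.018 0 0 0 1;0 0 -0.012 0 0 0 1;0 0 -0.005 0 0 0 1;0 0 0 0 0 0 1;0 0 0 0 0 0 1';python3 -m inch '0 0 0 0 0 0 1;0 0 0 0 0 0 1;0 0 0 0 0 0 1;0 0 0 0 0 0 1;0 0 0 0 0 0 1;0 0 0 0 0 0 1;0 0 0 0 0 0 1'
python3 - <<'E'
from h import *
plan([.600,.245,.13],np.radians(7))
cv2.imwrite("pics/s8.png",grab_frame("side"))
E
```

```text
time: 12.28
tool_pos: [0.5025, -0.1966, 0.1319]
tool_rot: [-0.0, 0.986, 0.164, -0.0]
contact_force: [-0.6, 0.2, -8.7]
gripper_width: 0.527
time: 12.87
tool_pos: [0.5029, -0.1968, 0.1322]
tool_rot: [-0.0, 0.986, 0.164, -0.0]
contact_force: [0.5, -0.7, -7.8]
gripper_width: 0.522
pos [ 0.5029 -0.1968  0.1322] yaw 18.91 tilt z [-1.e-04  1.e-04 -1.e+00] shift [ 0.2351 -0.3865  0.0022]
turn [-1.000e-04  1.000e-04  2.078e-01] joint6 -0.841
shift in turned frame [ 0.1503 -0.4267  0.0022]
```

View pics/s8.png

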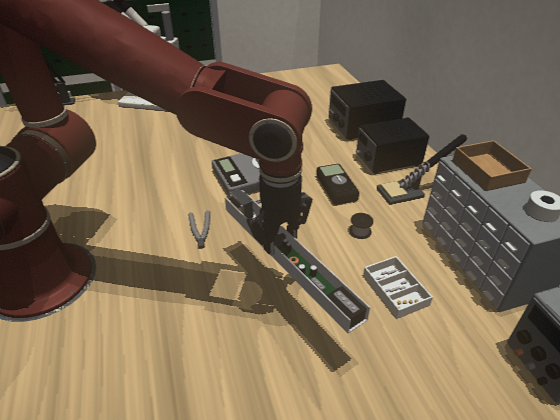

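Run:
```python
from h import *
im=cv2.imread("pics/s8.png")
cv2.imwrite("pics/s8z.png",cv2.resize(im[180:340,210:380],None,fx=4,fy=3.7,interpolation=cv2.INTER_CUBIC))
ci=camera_info("side")
g=np.array([.5029,-.1968,.0]);d=np.array([-.319,.948,0]);n=np.array([.948,.319,0])
for z in (.1495,.1595,.1695):
  for s in(.177,-.223):
    for w in(-.023,.023):
      u,v=proj(ci,g+d*s+n*w+[0,0,z]); print(z,s,w,round((u-210)*4),round((v-180)*3.7))
```

```text
0.1495 0.177 -0.023 62 74
0.1495 0.177 0.023 133 46
0.1495 -0.223 -0.023 562 529
0.1495 -0.223 0.023 643 479
0.1595 0.177 -0.023 61 60
0.1595 0.177 0.023 132 33
0.1595 -0.223 -0.023 565 516
0.1595 -0.223 0.023 646 465
0.1695 0.177 -0.023 59 47
0.1695 0.177 0.023 131 19
0.1695 -0.223 -0.023 567 502
0.1695 -0.223 0.023 649 451
```

View pics/s8z.png

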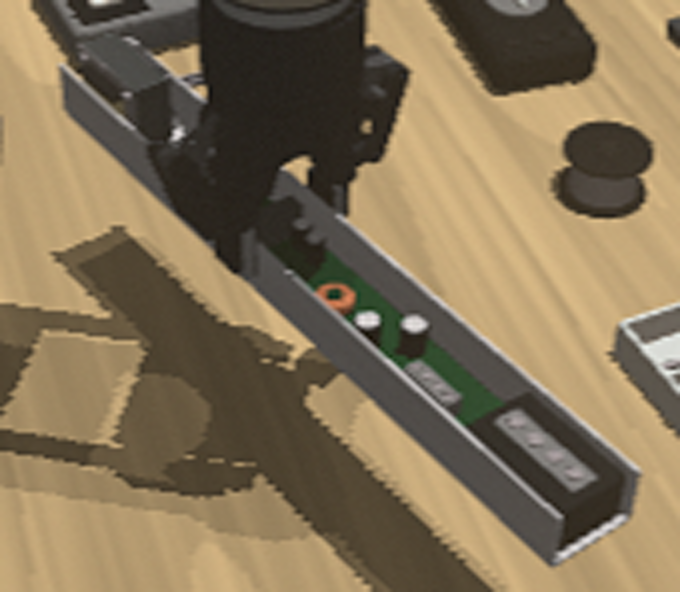

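The ends in the crop — near wall tops at (63,67) and (562,517) — match the level prediction to about 1°. Now the carry.

```bash
python3 -m inch '0.005 -0.008 0 0 0 0 1;0.01 -0.016 0 0 0 0 1;0.014 -0.023 0 0 0 0 1;0.014 -0.023 0 0 0 0 1;0.014 -0.023 0 0 0 0 1;0.014 -0.023 0 0 0 0 1;0.014 -0.023 0 0 0 0 1;0.014 -0.023 0 0 0 0 1;0.014 -0.023 0 0 0 0 1;0.014 -0.023 0 0 0 0 1';python3 -m inch '0.014 -0.023 0 0 0 0 1;0.014 -0.023 0 0 0 0 1;0.014 -0.023 0 0 0 0 1;0.014 -0.023 0 0 0 0 1;0.014 -0.023 0 0 0 0 1;0.014 -0.023 0 0 0 0 1;0.012 -0.02 0 0 0 0 1;0.008 -0.013 0 0 0 0 1;0.004 -0.007 0 0 0 0 1;0 0 0 0 0 0 1'; python3 -m inch '0 0 0 0 0 0.01 1;0 0 0 0 0 0.025 1;0 0 0 0 0 0.035 1;0 0 0 0 0 0.035 1;0 0 0 0 0 0.035 1;0 0 0 0 0 0.035 1;0 0 0 0 0 0.025 1;0 0 0 0 0 0.008 1;0 0 0 0 0 0 1;0 0 0 0 0 0 1'
python3 - <<'E'
from h import *
F=[];M=[]
for i in range(4):
    s=state();F.append(s['contact_force']);M.append(s['ft_torque']);grab_frame("side")
F=np.mean(F,0);M=np.mean(M,0);W=-F[2];print(W,np.array([M[1],-M[0]])/W)
plan([.600,.245,.13],np.radians(7))
cv2.imwrite("pics/t9.png",grab_frame("top"))
cv2.imwrite("pics/s9.png",grab_frame("side"))
ci=camera_info("wrist");cv2.imwrite("pics/w9.png",grab_frame("wrist"))
E
```

```text
time: 13.75
tool_pos: [0.5556, 0.0432, 0.1324]
tool_rot: [-0.0, 0.986, 0.164, 0.0]
contact_force: [0.4, -0.1, -7.7]
gripper_width: 0.524
time: 14.58
tool_pos: [0.6, 0.246, 0.1322]
tool_rot: [-0.0, 0.986, 0.165, -0.0]
contact_force: [-0.1, -1.0, -7.7]
gripper_width: 0.527
time: 15.42
tool_pos: [0.6, 0.2436, 0.1323]
tool_rot: [0.0, 0.998, 0.061, -0.0]
contact_force: [0.4, 0.5, -7.6]
gripper_width: 0.523
7.716199666982315 [ 0.0010586  -0.00074588]
pos [0.6001 0.2443 0.1324] yaw 6.99 tilt z [ 0.e+00 -1.e-04 -1.e+00] shift [-0.     -0.0007  0.0024]
turn [ 0.0001 -0.     -0.0002] joint6 0.15
shift in turned frame [-0.     -0.0007  0.0024]
```

View pics/t9.png

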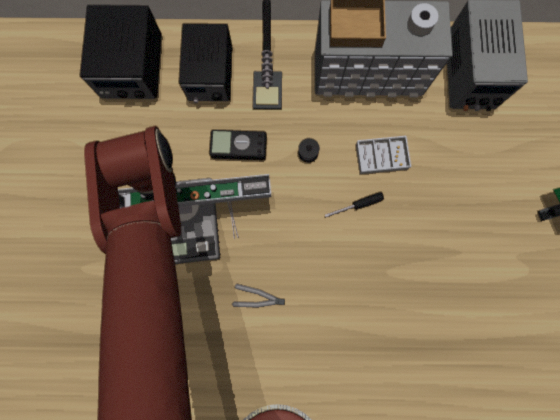

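View pics/s9.png

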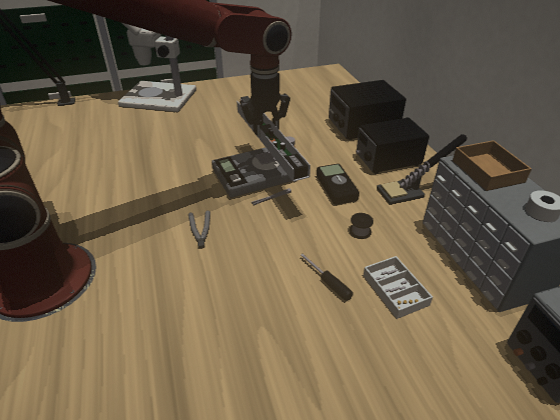

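View pics/w9.png

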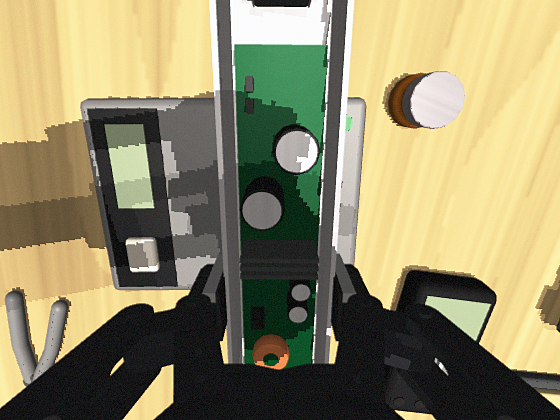

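The strip is over the scale, level, with a balance offset of about 1 mm; the jar at (430,100) and the multimeter are clear. Lowering it now.

```bash
python3 -m inch '0.001 -0.001 0.005 0 0 0 1;0 0 0.01 0 0 0 1;0 0 0.012 0 0 0 1;0 0 0.012 0 0 0 1;0 0 0.01 0 0 0 1;0 0 0.007 0 0 0 1;0 0 0.004 0 0 0 1;0 0 0 0 0 0 1;0 0 0 0 0 0 1';python3 -m inch '0 0 0.001 0 0 0 1;0 0 0.001 0 0 0 1;0 0 0.001 0 0 0 1;0 0 0.001 0 0 0 1;0 0 0 0 0 0 1;0 0 0 0 0 0 1'
```

```text
time: 16.52
tool_pos: [0.601, 0.2456, 0.0722]
tool_rot: [0.0, 0.998, 0.061, -0.0]
contact_force: [-0.3, -0.0, -7.7]
gripper_width: 0.527
time: 17.02
tool_pos: [0.6009, 0.2456, 0.0683]
tool_rot: [0.0, 0.998, 0.061, -0.0]
contact_force: [-0.3, -0.5, -7.4]
gripper_width: 0.526
```

```bash
python3 -m inch '0 0 0.001 0 0 0 1;0 0 0.001 0 0 0 1;0 0 0.001 0 0 0 1;0 0 0.0005 0 0 0 1;0 0 0 0 0 0 1;0 0 0 0 0 0 1'
```

```text
time: 17.52
tool_pos: [0.6009, 0.2456, 0.0647]
tool_rot: [0.0, 0.998, 0.061, -0.0]
contact_force: [0.3, 0.1, -7.6]
gripper_width: 0.533
```

```bash
python3 -m inch '0 0 0.0005 0 0 0 1;0 0 0.0005 0 0 0 1;0 0 0.0005 0 0 0 1;0 0 0 0 0 0 1;0 0 0 0 0 0 1'
```

```text
time: 17.93
tool_pos: [0.6011, 0.2456, 0.0635]
tool_rot: [-0.0, 0.998, 0.061, 0.0]
contact_force: [0.5, -0.2, -7.0]
gripper_width: 0.527
```

```bash
python3 -m inch '0 0 0.0005 0 0 0 1;0 0 0.0005 0 0 0 1;0 0 0 0 0 0 1;0 0 0 0 0 0 1'
```

```text
time: 18.27
tool_pos: [0.6012, 0.2457, 0.0634]
tool_rot: [0.0, 0.998, 0.061, 0.0]
contact_force: [-3.9, -2.0, 1.9]
gripper_width: 0.526
```

Contact: the pan now carries the strip. I release in stages.

```bash
python3 -m inch '0 0 0 0 0 0 0.45;0 0 0 0 0 0 0.43;0 0 0 0 0 0 0.4;0 0 0 0 0 0 0.35;0 0 0 0 0 0 0.2;0 0 0 0 0 0 0;0 0 0 0 0 0 0;0 0 0 0 0 0 0;0 0 0 0 0 0 0'
python3 - <<'E'
from h import *
cv2.imwrite("pics/w10.png",grab_frame("wrist"))
cv2.imwrite("pics/s10.png",cv2.resize(grab_frame("side")[80:220,190:340],None,fx=4,fy=4,interpolation=cv2.INTER_CUBIC))
E
```

```text
time: 19.02
tool_pos: [0.601, 0.2456, 0.0623]
tool_rot: [-0.0, 0.998, 0.061, 0.0]
contact_force: [-0.0, 0.4, -0.7]
gripper_width: 1.002
```

View pics/w10.png

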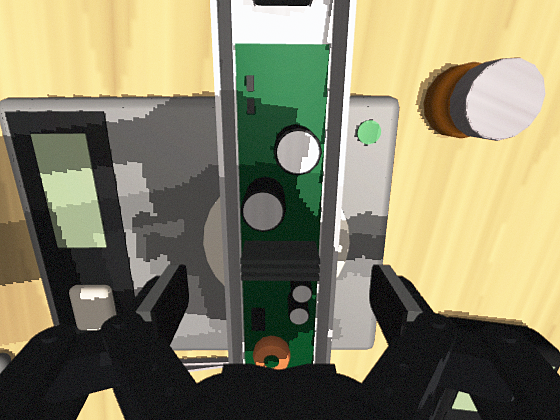

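View pics/s10.png

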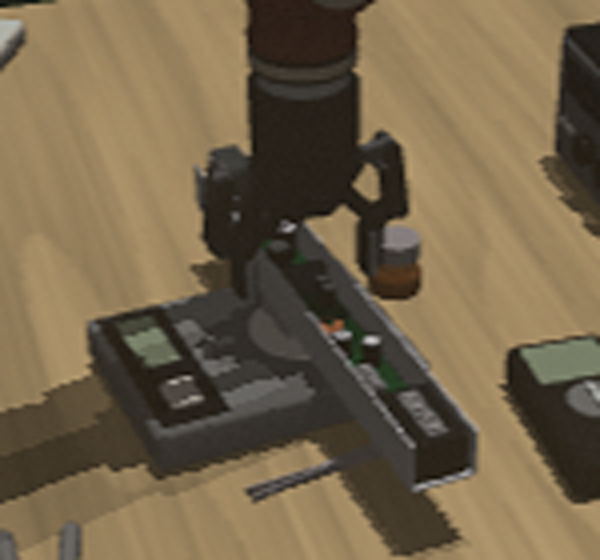

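The strip lies on the pan, released and level. I retreat straight up.

```bash
python3 -m inch '0 0 -0.01 0 0 0 0;0 0 -0.02 0 0 0 0;0 0 -0.03 0 0 0 0;0 0 -0.03 0 0 0 0;0 0 -0.03 0 0 0 0;0 0 -0.03 0 0 0 0;0 0 -0.03 0 0 0 0;0 0 0 0 0 0 0;0 0 0 0 0 0 0'; python3 -m inch '-0.02 0 0 0 0 0 0;-0.03 0 0 0 0 0 0;-0.03 0 0 0 0 0 0;-0.03 0 0 0 0 0 0;-0.03 0 0 0 0 0 0;0 0 0 0 0 0 0;0 0 0 0 0 0 0';python3 - <<'E'
from h import *
t=grab_frame("top");cv2.imwrite("pics/t11.png",t)
im=grab_frame("side");cv2.imwrite("pics/s11.png",cv2.resize(im[80:220,190:340],None,fx=4,fy=4,interpolation=cv2.INTER_CUBIC))
ci=camera_info("side")
g=np.array([.601,.2456,0]);d=np.array([-.122,.9925,0]);n=np.array([.9925,.122,0])
for z in(.055,.091):
  for s in(.177,-.223):
    for w in(-.023,.023):
      u,v=proj(ci,g+d*s+n*w+[0,0,z]);print(z,s,w,round((u-190)*4),round((v-80)*4))
E
```

```text
time: 19.87
tool_pos: [0.6024, 0.2461, 0.2467]
tool_rot: [-0.001, 0.998, 0.061, 0.003]
contact_force: [0.3, 0.2, -0.4]
gripper_width: 1.002
time: 20.45
tool_pos: [0.4605, 0.2284, 0.241]
tool_rot: [0.0, 0.998, 0.061, -0.001]
contact_force: [0.3, 0.1, 0.1]
gripper_width: 1.002
0.055 0.177 -0.023 197 202
0.055 0.177 0.023 251 190
0.055 -0.223 -0.023 416 489
0.055 -0.223 0.023 481 470
0.091 0.177 -0.023 194 161
0.091 0.177 0.023 249 150
0.091 -0.223 -0.023 417 444
0.091 -0.223 0.023 483 425
```

View pics/s11.png

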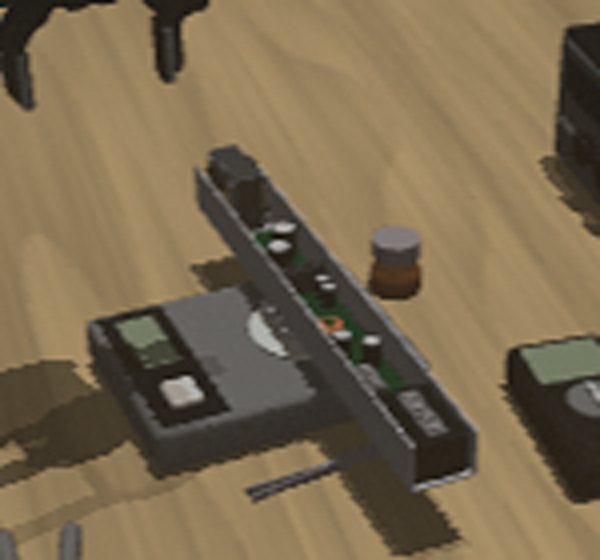

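View pics/t11.png

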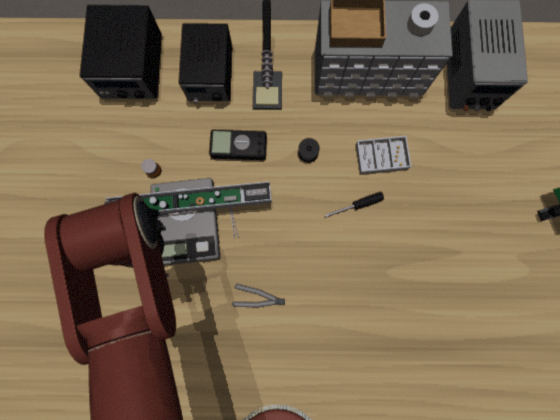

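The strip lies across the pan alone, with its corners within about 2 px of the level prediction and unmoved since release. The zero key is up and the other things are in place.

```bash
python3 -c "
from plant import *
print(job_done())"
```

```text
the job is handed in; nothing more can be done
None
```

The strip is lying across the scale's pan, let go and resting on the pan alone. The job was handed in at about 20 s of the 72 s allowed; the hand-in gives no verdict.

- **Zero key:** I pressed it on the empty scale with the closed fingers. The force reached 8 N with the key top at 40 mm, which is full travel.
- **Finding the balance point:** A first low lift about 60 mm from the middle showed an imbalance, with the balance point some 37 mm towards the module. I put the strip down, moved the grip 37 mm, and the second lift was balanced to about 2 mm at a weight of 7.7 N.
- **Carry:** I lifted the strip about 125 mm above the bench. A check in the side view at that height showed it level to about 1°.
- **Placing:** I lowered it until the pan took the weight, released in stages, and backed off straight up.

In the last pictures:
- The zero key is up, nothing else on the bench appears to have moved, and the gripper is well clear.
- The strip did not move after release, and its module-end corners were within about 2 px of where a level strip should appear.
- The transformer end looked about 2 px lower than predicted, roughly 0.7°. That is within the uncertainty of the calibration and of my reading of the pixels, and inside the 1.7° limit.
- My two camera estimates of the pan centre differed by about 3 mm. That is small beside the 26 mm from the pan's centre to its edge.

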